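# Press the shouldered bushing into a tilted water-meter body

## Task

Pick out the brass bushing with the thin flange-like shoulder halfway up, and press it, slimmer tapered end first, into the bore of the meter body that is clamped at a slant, until its shoulder bottoms flush on the face all round. The fit is stiff towards the end, so push it fully home; then let go, and do not knock over the other two brass parts.

Things in the scene. Friction and masses are not known exactly. Their poses are not given: they have to be found in the camera images.
- bushing: Bare brass, round about z, 76 mm tall, 0.4-0.6 kg, stands loose on the bench, z up. Known by its thin shoulder disc halfway up. Origin: centre of the nose's underside. Up from it: taper 34 to 40 mm diameter (z 0-8 mm), sleeve 40 mm (to z 36), shoulder 58 mm (z 36-42), collar 36 mm (z 42-76) to grip by, finger tips above the shoulder. A 24 mm hole is seen in its top.
- bushing_shoulder (a point): Point on the bushing's axis level with the underside of its shoulder disc, 36 mm from the nose's underside; home when it coincides with the meter's mouth centre.
- meter: Blue meter body with brass top, 94 mm across, 100 mm long, clamped immovably in an aluminium cradle on a dark steel plate 210 x 170 mm; a brass pipe stub each side. Its axis slants 30 degrees from vertical, mouth leaning roughly towards the robot. Origin: centre of the bore mouth, on the flat brass face, 150 mm above the bench; z points out along the bore, y is level. Bore 41.6 mm wide.
- bore_floor (a point): Centre of the bore's closed bottom, on its axis, 46 mm below the mouth. Above it sits a stiff black seal ring, its top 18-22 mm below the mouth at the start; the bushing pushes it ahead. It yields at about 12 N (plus 2 N per 10 mm/s of speed), stays where pushed and does not spring back.
- plain_sleeve: Brass tube, no shoulder, 47 mm diameter, 85 mm tall, standing loose. Not to be used; must stay standing. Origin: centre of its underside, z up.
- union: Brass fitting, 62 mm tall: thick foot 58 mm in diameter and 28 mm tall, above it a 47 mm neck; standing loose. Not to be used; must stay standing. Origin: centre of its underside, z up.
Mind the look-alikes: they are no part of the job. Leave any green or turquoise look-alike of the bushing alone.

How it is judged:
On the way:
1. the bushing's nose has entered the bore, in line with it (x of bushing in the frame of meter between -0.004 and 0.004 m and y of bushing in the frame of meter between -0.004 and 0.004 m and angle between the z axis of bushing and the z axis of meter, either way round below 0.15 rad and z of bushing in the frame of meter between -0.045 and -0.01 m), for 0.1 s.
At the end, for the whole second after the job is handed in: The bushing rests in the meter's bore with its shoulder on the face (within 2.5 mm of bottomed at the centre), its axis within 3 mm and 0.07 rad of the bore's; it is still and let go; the plain sleeve and the union stand upright (within 0.15 rad) (x of bushing in the frame of meter between -0.003 and 0.003 m and y of bushing in the frame of meter between -0.003 and 0.003 m and angle between the z axis of bushing and the z axis of meter, either way round below 0.07 rad and z of bushing in the frame of meter between -0.04 and -0.0335 m and linear speed of bushing below 0.02 m/s and angle between each of plain_sleeve, union's own z axis and vertical below 0.15 rad); the robot touches nothing.
It fails at once if the plain sleeve or the union is knocked over (leans more than 0.5 rad) (angle between any of plain_sleeve, union's own z axis and vertical above 0.5 rad).
It also fails if it takes over 42 s, if anything falls off the work surface, if the arm or the gripper's body presses on something with over 40 N, if the wrist force passes 120 N, or if a joint passes its speed limit or range.

## Robot

A 6-joint arm with a two-finger parallel gripper is mounted at the origin on the work surface. World frame = base frame: x ahead of the robot, y to its left, z up, the work surface at z = 0. Lengths are in m, angles in rad, forces in N, time in s.
With the tool pointing down it reaches from about 0.275 to 0.875 m from the base axis. Payload 12.5 kg.
Tool frame: the origin (TCP) lies midway between the tips of the shut fingers; the grasp point (between the pads) lies 19 mm behind it (grip_depth is the distance from the TCP to the grasp point, in m); z points along the fingers, y is the line along which they close (so a half turn about z gives the same grasp; the last joint's range is limited). The gripper opens to 85 mm and grips with 20 to 120 N. Pads are 22 mm wide; open, the fingers measure 114 mm over their backs; the gripper's body (76 mm by 85 mm) begins 54 mm behind the grasp point. The pads swing forward as they close: fully open they stand 13 mm farther back than shut.
Start: joints at [1.089, 0.351, 1.652, -0, 1.139, -0.085], TCP at [0.213, 0.507, 0.231] pointing down, gripper open.
Joint ranges: [-2.75, 2.75], [-0.79, 2.1], [0.01, 2.65], [-1.57, 4.71], [0.07, 3.14], [-2.87, 2.87]. Speed limits (rad/s): [2.22, 2.22, 2.79, 3.14, 3.14, 3.14].

## Interface

Orientations are given as a unit quaternion [x, y, z, w].
In Python, from bench import get_obs, snapshot, camera_info, close_job, cut_out, grip_depth gives the robot as it stands.
- The arm moves only by the tool apply_moves, never from a script. Its argument "motion" is one flat list of numbers, 5 for each row, row after row: the opening, from 0 (shut) to 1 (fully open), then the shift along the tool's x, y, z in m, then the turn about the tool's z in rad. In form: [fingers, tx, ty, tz, yaw, fingers, tx, ty, tz, yaw, ...]. A call has 1 to 8 rows; each row shifts and turns the commanded pose from where the row before left it, along the tool's axes as they then stand; what a row does not reach is not made up. A row lasts 1/8 s, in which the tool goes at most 62.5 mm and 10.7 degrees, less where a joint would pass 70% of its speed; a pose out of reach is approached as far as the arm can. A call with a gripper value outside its range is refused whole. The fingers move at their own pace and stop on an object; the grip force is fixed at half the most. Time passes only in rows, so rows that do not move let the fingers close. It gives the time, the measured TCP pose, the force, the opening and the grip force at its end, in the units of the state.
- get_obs(): the state, without advancing time (a new reading comes with each control period).
- snapshot(name): name is "side" or "top" or "wrist"; returns (picture, depth): 420x560x3 uint8, red, green, blue; 420x560 float32, m along the optical axis (not along the pixel's ray), 0 where there is no reading.
- camera_info(name): a dict with "fx", "fy", "cx", "cy" (pixels), "pose" (4x4, takes a point from camera to world coordinates). Camera axes: x right, y up, looking along -z (the intrinsics and any distortion apply to the point x, -y, -z); pixel columns grow to the right and rows downward; lengths in m; the calibration is good to about 2 mm. A picture is of the moment at which its call begins: read the wrist's pose just before it. camera_info takes no time and is no camera call; for the wrist camera it gives the pose at the moment of the call.
- close_job(): hands the job in; it is judged then, once.
Trained networks look in the newest picture that a camera, given by its name, has taken for a name from the list of things; names that differ only in an ending like _2 or _b are one class to them, and where a whole thing is asked for, a point or a joint stands for the part that bears it (a point fixed in the world has none). Each returns a list of dicts, best first, with "p" (0 to 1); they miss things now and then, are a little off and sometimes report something else, mostly with a low value. They report only what shows in the picture. A call takes as long as a camera call. They do not tell look-alikes from the thing itself.
- cut_out(camera, label): "mask" (420x560 bool, what is visible of it) and "centre" ([row, column] in pixels, amid what is visible of it).
The state is a dict: "time_s": time; "joints": joint angles; "joint_vel": joint speeds; "effort": joint torques, N m; "eef_pos": TCP position; "eef_rot": TCP orientation; "contact_force": force on the tool from outside, world axes, zero at the start; "ft_torque": the same for the moment, N m; "finger_gap": finger opening in m; "grip_force": force on a finger pad.
Only numpy, scipy, OpenCV 4.12 (cv2) and the standard library are available. Lean on these libraries where they do the work, as an engineer would, in place of code of your own. Each camera call takes 0.05 s, during which the arm holds its last target. There are 200 camera calls.

## Working session

There is one attempt and no reset: what is moved stays moved. The work goes in short steps, Python scripts to look and compute and a tool call to move; the robot and the scene stay as the last step left them, time stands still between calls to the robot, and variables do not carry over. Pictures are saved under pics/ and viewed, at most 10 in all, crops included, and the job is handed in when it is done.

Besides the shell and the picture viewer there is one more tool, called after "Call:" by a JSON object that holds its "method" and its "body", one argument or row to a line. apply_moves: Moves the arm, as the interface text tells. Its arguments: {"type":"object","properties":{"motion":{"type":"array"}},"required":["motion"]}

```bash
ls; mkdir -p pics; cat > h.py <<'E'
import numpy as np, cv2
from bench import *
from scipy.spatial.transform import Rotation as R
def cloud(cam,d,info=None):
    c=info or camera_info(cam); v,u=np.mgrid[:420,:560]
    P=np.stack([(u-c['cx'])/c['fx']*d,-(v-c['cy'])/c['fy']*d,-d],-1)
    T=np.array(c['pose']); W=P@T[:3,:3].T+T[:3,3]; W[d==0]=np.nan
    return W
E
python3 - <<'E'
from h import *
print(get_obs()); 
ims=[]
for c in ['side','top']:
    im,d=snapshot(c); np.savez(f'{c}.npz',im=im,d=d); W=cloud(c,d); print(c,{k:np.round(v,3).tolist() if k=='pose' else v for k,v in camera_info(c).items()})
    cv2.imwrite(f'pics/{c}0.png',im[:,:,::-1])
    for l in ['bushing','meter','plain_sleeve','union']:
        for r in cut_out(c,l): 
            w=W[r['mask']]; print(c,l,round(r['p'],2),np.round(r['centre']),r['mask'].sum(),np.nanmedian(w,0).round(3),np.nanpercentile(w,98,axis=0).round(3),np.nanpercentile(w,2,axis=0).round(3))
E
```

```text
pics
{'time_s': 0.0, 'joints': array([ 1.08939142e+00,  3.51214024e-01,  1.65240704e+00,  1.05895496e-06,
        1.13907981e+00, -8.46486715e-02]), 'joint_vel': array([-0.00105842,  0.0002441 ,  0.00046497,  0.00087231,  0.00048771,
        0.00019595]), 'effort': array([-1.59643714e-03, -5.06086993e+01, -2.91418236e+01, -1.22283373e-04,
        4.30125961e-03,  6.77699040e-05]), 'eef_pos': array([0.21238952, 0.50699375, 0.23077706]), 'eef_rot': array([ 1.97079703e-01,  9.80387313e-01, -5.31930498e-04, -1.55204305e-04]), 'contact_force': array([-0.08942495,  0.31983981, -0.21990014]), 'ft_torque': array([ 0.02633551, -0.00379748, -0.0304232 ]), 'grip_force': 0.0, 'finger_gap': 0.08525070891036733}
side {'fx': 498.8262611053133, 'fy': 498.8262611053133, 'cx': 278.6450523732024, 'cy': 210.79032492953266, 'pose': [[0.93, 0.198, -0.309, 0.08], [-0.366, 0.557, -0.746, -1.053], [0.024, 0.807, 0.59, 0.828], [0.0, 0.0, 0.0, 1.0]]}
side bushing 0.71 [226. 270.] 570 [ 0.448 -0.117  0.036] [ 0.475 -0.017  0.063] [ 0.424 -0.13  -0.   ]
side bushing 0.7 [290. 221.] 681 [ 0.261 -0.301  0.043] [ 0
[... 989 characters left out ...]
shing 0.92 [294. 333.] 402 [ 0.267 -0.289  0.044] [ 0.292 -0.264  0.079] [ 0.242 -0.315  0.001]
top bushing 0.82 [162. 414.] 435 [ 0.596 -0.508  0.045] [ 0.627 -0.485  0.079] [ 0.575 -0.537  0.001]
top bushing 0.68 [255. 324.] 418 [ 0.354 -0.26   0.043] [ 0.382 -0.234  0.078] [ 0.33  -0.288 -0.001]
top bushing 0.67 [209. 325.] 409 [ 0.481 -0.282  0.044] [ 0.508 -0.257  0.079] [ 0.457 -0.308 -0.   ]
top meter 0.75 [160. 171.] 1526 [0.575 0.09  0.142] [0.628 0.157 0.171] [0.534 0.046 0.101]
top plain_sleeve 0.83 [156. 285.] 335 [ 0.603 -0.19   0.06 ] [ 0.629 -0.17   0.087] [ 0.586 -0.209  0.009]
top union 0.84 [217. 259.] 401 [ 0.451 -0.105  0.034] [ 0.476 -0.077  0.065] [ 0.427 -0.13  -0.002]
```

```bash
python3 - <<'E'
import cv2
a=cv2.imread('pics/side0.png');b=cv2.imread('pics/top0.png')
cv2.imwrite('pics/a.png',cv2.resize(a[110:360,170:450],None,fx=2.4,fy=2.4,interpolation=cv2.INTER_CUBIC)[:600])
E
```

```text
(no output)
```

View pics/a.png

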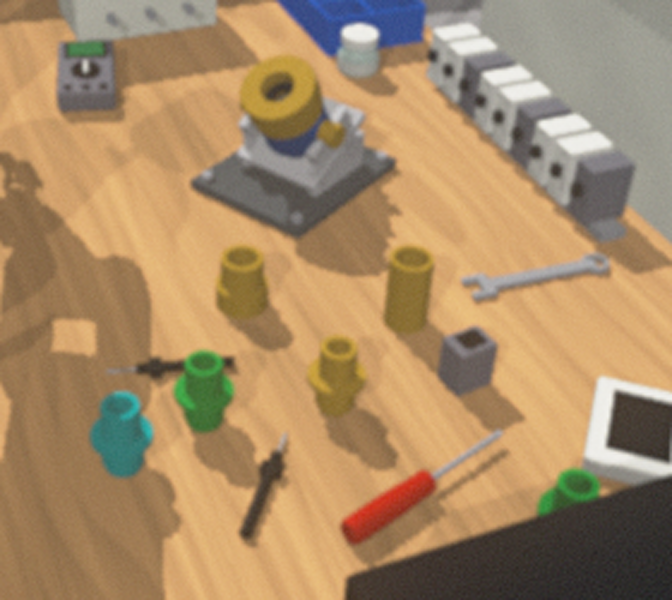

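View pics/top0.png

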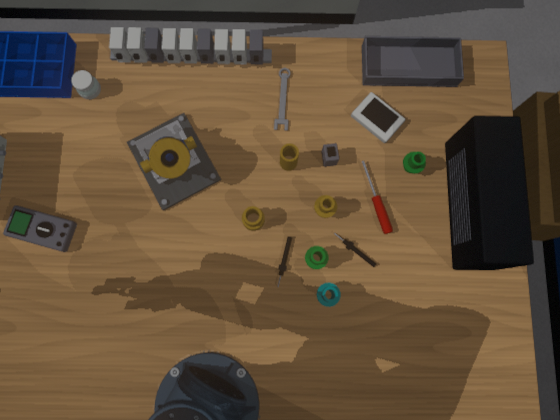

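The side view shows the brass bushing at crop (337,375), which is full-image (310,266) or (0.481,-0.282). The green and turquoise ones are look-alikes. The meter is at top-view (170,157), slanting towards lower right. Next I'll measure the mouth, plate and bushing.

```bash
cat >> h.py <<'E'
def mouth(W,im,c0=(0.575,0.09),r=0.1):
    hsv=cv2.cvtColor(im,cv2.COLOR_RGB2HSV)
    m=(np.hypot(W[...,0]-c0[0],W[...,1]-c0[1])<r)&(W[...,2]>.115)&(W[...,2]<.19)
    m&=(hsv[...,0]>14)&(hsv[...,0]<33)&(hsv[...,1]>90)
    P=W[m]; rng=np.random.default_rng(0); best=(0,)
    for _ in range(3000):
        a=P[rng.choice(len(P),3,False)]; n=np.cross(a[1]-a[0],a[2]-a[0]); 
        if np.linalg.norm(n)<1e-5: continue
        n/=np.linalg.norm(n); n*=np.sign(n[2])
        if abs(n[2]-np.cos(np.pi/6))>.06: continue
        s=abs((P-a[0])@n)<.002
        if s.sum()>best[0]: best=(s.sum(),s)
    Q=P[best[1]]; c=Q.mean(0); n=np.linalg.svd(Q-c)[2][2]; n*=np.sign(n[2])
    # circle fit of the outer edge in plane via hull
    y=np.cross([0,0,1],n); y/=np.linalg.norm(y); x=np.cross(y,n)
    q=np.c_[(Q-c)@x,(Q-c)@y].astype(np.float32); (e,rad)=cv2.minEnclosingCircle(q)
    rr=np.hypot(*(q-e).T)
    return c+x*e[0]+y*e[1],n,rad,rr.min(),len(Q)
def ring_top(W,c0,z0,r):
    m=(np.hypot(W[...,0]-c0[0],W[...,1]-c0[1])<r)&(abs(W[...,2]-z0)<.006)
    q=W[m][:,:2]; return cv2.minEnclosingCircle(q.astype(np.float32)),m.sum(),W[m][:,2].mean()
E
python3 - <<'E'
from h import *
for c in ['side','top']:
    z=np.load(c+'.npz'); im,d=z['im'],z['d']; W=cloud(c,d)
    o,n,r,ri,k=mouth(W,im); print(c,'mouth',o.round(4),n.round(3),'tilt',np.degrees(np.arccos(n[2])).round(1),'az',np.degrees(np.arctan2(n[1],n[0])).round(1),r,ri,k)
    print('collar top',ring_top(W,(.481,-.282),.076,.03),'shoulder',ring_top(W,(.481,-.282),.042,.035))
    hsv=cv2.cvtColor(im,cv2.COLOR_RGB2HSV)
    m=(np.hypot(W[...,0]-.575,W[...,1]-.09)<.2)&(W[...,2]>.005)&(W[...,2]<.03)&(hsv[...,1]<80)
    P=W[m]; print('plate z',np.percentile(P[:,2],[5,50,95]).round(4)); 
    rect=cv2.minAreaRect(P[:,:2].astype(np.float32)); print(rect,cv2.boxPoints(rect).round(3).tolist(),m.sum())
E
```

```text
side mouth [0.5653 0.0864 0.1478] [-0.429 -0.263  0.864] tilt 30.2 az -148.5 0.04771742224693298 0.018760833958290368 331
collar top (((0.4812600612640381, -0.28275465965270996), 0.01972365565598011), np.int64(114), np.float64(0.07440045533619417)) shoulder (((0.4809040427207947, -0.2840234935283661), 0.02969599887728691), np.int64(216), np.float64(0.041248934447150144))
plate z [0.008  0.0129 0.0227]
((0.6022720336914062, 0.10848410427570343), (0.21467575430870056, 0.172567218542099), 29.85942840576172) [[0.4659999907016754, 0.12999999523162842], [0.5519999861717224, -0.019999999552965164], [0.7379999756813049, 0.08699999749660492], [0.6520000100135803, 0.2370000034570694]] 1347
top mouth [0.5689 0.0877 0.1498] [-0.447 -0.246  0.86 ] tilt 30.7 az -151.2 0.04699091985821724 0.020613483136179302 704
collar top (((0.4832126498222351, -0.283137708902359), 0.018194161355495453), np.int64(105), np.float64(0.07618381910950017)) shoulder (((0.4833943545818329, -0.2838245928287506), 0.029178738594055176), np.int64(212), np.float64(0.04223213239983842))
plate z [0.0097 0.014  0.0187]
((0.6062137484550476, 0.11045795679092407), (0.21104861795902252, 0.16864915192127228), 29.78935432434082) [[0.4729999899864197, 0.13099999725818634], [0.5569999814033508, -0.014999999664723873], [0.7400000095367432, 0.09000000357627869], [0.656000018119812, 0.23600000143051147]] 2427
```

Call:
{"method": "apply_moves", "body": {
  "motion": [1,0,0,0,0.18,1,0,0,0,0.18,1,0,0,0,0.18,1,0,0,0,0.18,1,0,0,0,0.18,1,0,0,0,0.18,1,0,0,0,0.18,1,0,0,0,0.18]
}}

```text
time_s: 1.5
eef_pos: [0.2125, 0.5073, 0.2313]
eef_rot: [0.796, 0.605, 0.0, 0.0]
contact_force: [0.4, -0.1, 0.6]
finger_gap: 0.0856
grip_force: 0.0
```

Call:
{"method": "apply_moves", "body": {
  "motion": [1,0,0,0,0.18,1,0,0,0,0.18,1,0,0,0,0.18,1,0,0,0,0.18,1,0,0.05,0,0.065,1,-0.01,0.05,0,0,1,-0.01,0.05,0,0,1,-0.01,0.05,0,0]
}}

```text
time_s: 2.5
eef_pos: [0.2889, 0.319, 0.2314]
eef_rot: [0.966, 0.257, 0.0, -0.0]
contact_force: [2.0, 0.6, 0.2]
finger_gap: 0.085
grip_force: 0.0
```

Call:
{"method": "apply_moves", "body": {
  "motion": [1,-0.01,0.05,0,0,1,-0.01,0.05,0,0,1,-0.01,0.05,0,0,1,-0.01,0.05,0,0,1,-0.01,0.05,0,0,1,-0.01,0.05,0,0,1,-0.01,0.05,0,0,1,-0.01,0.05,0,0]
}}

```text
time_s: 3.5
eef_pos: [0.4182, -0.0682, 0.2315]
eef_rot: [0.966, 0.257, 0.0, 0.0]
contact_force: [0.2, 1.6, 0.4]
finger_gap: 0.0852
grip_force: 0.0
```

Call:
{"method": "apply_moves", "body": {
  "motion": [1,-0.01,0.044,0,0,1,-0.01,0.044,0,0,1,-0.01,0.044,0,0,1,-0.01,0.044,0,0,1,-0.01,0.043,0,0,1,0,0,0,0,1,0,0,0,0]
}}

```text
time_s: 4.38
eef_pos: [0.4829, -0.2808, 0.231]
eef_rot: [0.966, 0.257, -0.0, -0.0]
contact_force: [0.3, 1.0, -0.5]
finger_gap: 0.0855
grip_force: 0.0
```

```bash
python3 - <<'E'
from h import *
o=get_obs(); c=camera_info('wrist'); im,d=snapshot('wrist'); W=cloud('wrist',d,c)
cv2.imwrite('pics/w1.png',im[:,:,::-1])
print(o['time_s'],o['eef_pos'],R.from_quat(o['eef_rot']).as_matrix().round(4).tolist(),o['joints'].round(2),np.array(c['pose']).round(3).tolist())
for z,r in((.076,.03),(.042,.035)): print(ring_top(W,(.482,-.2835),z,r))
for r in cut_out('wrist','bushing'): print(r['p'],r['centre'],np.nanmedian(W[r['mask']],0))
E
```

```text
4.375 [ 0.48293738 -0.28083396  0.23104956] [[0.868, 0.4966, -0.0005], [0.4966, -0.868, 0.0006], [-0.0002, -0.0008, -1.0]] [-0.61  0.37  1.63  0.    1.15  0.44] [[0.496, 0.826, 0.267, 0.552], [-0.868, 0.473, 0.151, -0.242], [-0.001, -0.307, 0.952, 0.374], [0.0, 0.0, 0.0, 1.0]]
(((0.48342764377593994, -0.28197139501571655), 0.018200671300292015), np.int64(924), np.float64(0.07569274807534937))
(((0.4830557107925415, -0.2820208966732025), 0.029308004304766655), np.int64(1548), np.float64(0.04204608134959754))
0.96 [277.8, 196.2] [ 0.36581827 -0.25825691  0.05033853]
0.71 [182.4, 282.3] [ 0.48687396 -0.28024934  0.04292715]
0.66 [354.5, 185.0] [ 0.27824508 -0.28623863  0.05105067]
0.58 [187.7, 543.4] [ 0.59292623 -0.49358645  0.04168877]
```

View pics/w1.png

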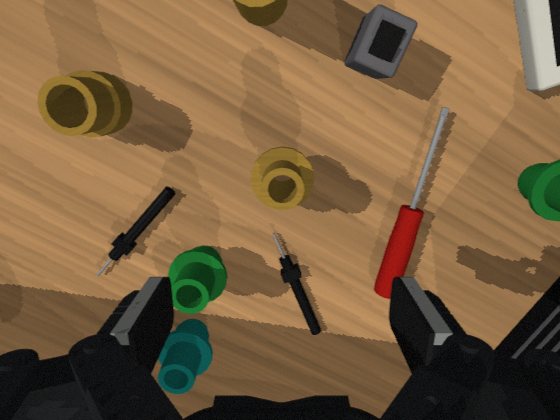

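The wrist picture shows the brass bushing at (283,180), clear of its neighbours. Its circle fits give 18.2 mm and 29.3 mm radii, centred at (0.483,-0.282). I'll descend and grip.

Call:
{"method": "apply_moves", "body": {
  "motion": [1,0,0.001,0.05,0,1,0,0,0.05,0,1,0,0,0.045,0,1,0,0,0.03,0,1,0,0,0.01,0,1,0,0,0,0,0,0,0,0,0,0,0,0,0,0]
}}

```text
time_s: 5.48
eef_pos: [0.4842, -0.2825, 0.0474]
eef_rot: [0.966, 0.257, 0.001, 0.001]
contact_force: [-0.4, -0.6, -1.1]
finger_gap: 0.0518
grip_force: 0.0
```

Call:
{"method": "apply_moves", "body": {
  "motion": [0,0,0,0,0,0,0,0,0,0,0,0,0,0,0,0,0,0,0,0,0,0,0,0,0]
}}

```text
time_s: 6.1
eef_pos: [0.484, -0.2824, 0.0472]
eef_rot: [0.966, 0.257, 0.0, 0.0]
contact_force: [-1.4, 1.7, 7.2]
finger_gap: 0.0351
grip_force: 59.1
```

Call:
{"method": "apply_moves", "body": {
  "motion": [0,0,0,-0.04,0,0,0,0,-0.05,0,0,0,0,-0.05,0,0,0,0,-0.05,0,0,0.02,-0.01,0,0,0,0.045,-0.024,0,0,0,0.045,-0.024,0,0,0,0.045,-0.024,0,0]
}}

```text
time_s: 7.1
eef_pos: [0.5777, -0.1325, 0.2359]
eef_rot: [0.966, 0.257, -0.0, -0.0]
contact_force: [1.0, -0.9, -4.5]
finger_gap: 0.0344
grip_force: 61.9
```

Call:
{"method": "apply_moves", "body": {
  "motion": [0,0.05,-0.027,0,0,0,0.05,-0.027,0,0,0,0.05,-0.027,0,0,0,0.05,-0.027,0,0,0,0.05,-0.025,0,0,0,0.03,-0.0145,0,0,0,0,0,0,0,0,0,0,0,0]
}}

```text
time_s: 8.1
eef_pos: [0.7468, 0.1325, 0.2355]
eef_rot: [0.966, 0.257, -0.001, 0.0]
contact_force: [-0.0, -0.5, -4.2]
finger_gap: 0.0342
grip_force: 61.5
```

```bash
python3 - <<'E'
from h import *
o=get_obs(); p=o['eef_pos'];print(o['time_s'],p,'u',p[0]*.868+p[1]*.4966,'v',p[0]*.4966-p[1]*.868,o['joints'].round(2),o['contact_force'],o['finger_gap'])
im,d=snapshot('side'); im2,d2=snapshot('top')
a=cv2.resize(im[60:230,230:430],None,fx=2,fy=2);b=cv2.resize(im2[40:210,120:320],None,fx=2,fy=2)
cv2.imwrite('pics/s2.png',np.hstack([a,b])[:,:,::-1])
E
```

```text
8.1 [0.74675421 0.13252727 0.23546369] u 0.7139956916810695 v 0.2558044695450936 [ 0.11  0.75  0.99 -0.    1.4   1.17] [-0.01563536 -0.52205911 -4.20202891] 0.03420543588824236
```

View pics/s2.png

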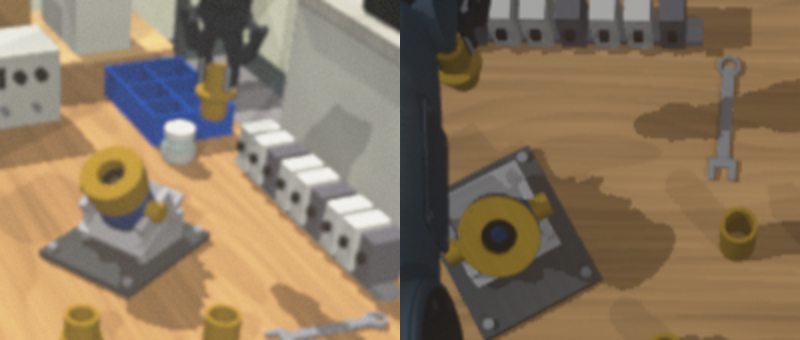

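Side view: the bushing hangs upright in the gripper beyond the plate. Since the tool can't be tilted, I'll tip the bushing in the grip against the plate's far edge.

Call:
{"method": "apply_moves", "body": {
  "motion": [0,0,0,0.05,0,0,0,0,0.05,0,0,0,0,0.05,0,0,0,0,0.03,0,0,0,0,0.005,0,0,0,0,0,0]
}}

```text
time_s: 8.95
eef_pos: [0.7479, 0.1326, 0.0528]
eef_rot: [0.966, 0.257, 0.001, 0.0]
contact_force: [0.6, 0.1, -4.3]
finger_gap: 0.0347
grip_force: 61.7
```

Call:
{"method": "apply_moves", "body": {
  "motion": [0,-0.004,0,0,0,0,-0.003,0,0,0,0,-0.003,0,0,0,0,-0.003,0,0,0,0,-0.003,0,0,0]
}}

```text
time_s: 9.57
eef_pos: [0.7357, 0.1264, 0.0536]
eef_rot: [0.966, 0.257, 0.004, -0.0]
contact_force: [7.1, 4.8, 0.4]
finger_gap: 0.0345
grip_force: 61.7
```

Call:
{"method": "apply_moves", "body": {
  "motion": [0,-0.004,0,0,0,0,-0.004,0,0,0,0,-0.004,0,0,0,0,-0.004,0,0,0]
}}

```text
time_s: 10.07
eef_pos: [0.7223, 0.1184, 0.0544]
eef_rot: [0.966, 0.257, 0.005, -0.0]
contact_force: [7.8, 6.7, 3.2]
finger_gap: 0.0345
grip_force: 62.5
```

Call:
{"method": "apply_moves", "body": {
  "motion": [0,-0.004,0,0,0,0,-0.004,0,0,0,0,-0.003,0,0,0]
}}

```text
time_s: 10.45
eef_pos: [0.7124, 0.1127, 0.0537]
eef_rot: [0.966, 0.257, 0.004, 0.0]
contact_force: [8.1, 4.7, -2.3]
finger_gap: 0.0345
grip_force: 62.1
```

```bash
python3 - <<'E'
from h import *
o=get_obs(); p=o['eef_pos'];print(o['time_s'],p,'u',p[0]*.868+p[1]*.4966,'v',p[0]*.4966-p[1]*.868,o['contact_force'],o['finger_gap'])
c=camera_info('wrist');im,d=snapshot('wrist'); np.savez('w3.npz',im=im,d=d,pose=c['pose'])
im2,d2=snapshot('side')
cv2.imwrite('pics/w3.png',np.hstack([im,cv2.resize(im2[60:235,250:350],(240,420))])[:,:,::-1])
E
```

```text
10.45 [0.71235061 0.11265881 0.0536567 ] u 0.6742666954360732 v 0.25596546106617835 [ 8.06758225  4.65475668 -2.28715276] 0.03446941235568225
```

View pics/w3.png

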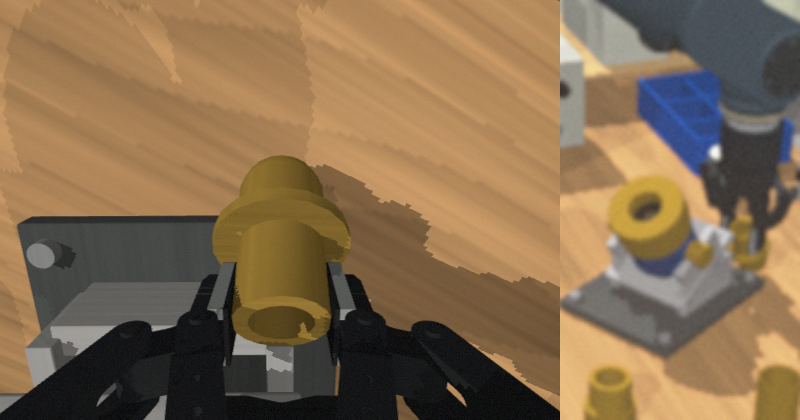

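It tipped as planned: the collar now leans towards the robot, with its top at wrist pixel (280,320). I'll fit the bushing's pose in the tool frame from depth.

```bash
cat >> h.py <<'E'
from scipy.optimize import least_squares
PROF=np.array([[0,0],[17,0],[20,8],[20,36],[29,36],[29,42],[18,42],[18,76],[12,76],[12,60]])*1e-3
def fit(Wm,x0):
    # Wm points in some frame; params nose(3), axis (ax,ay small comps; az sign from x0)
    A,B=PROF[:-1],PROF[1:]
    def axis(p): a=np.array(p[3:6]); return a/np.linalg.norm(a)
    def res(p):
        a=axis(p); q=Wm-p[:3]; h=q@a; r=np.linalg.norm(q-np.outer(h,a),axis=1); X=np.c_[r,h]
        D=B-A; t=np.clip(((X[:,None]-A)*D).sum(-1)/(D**2).sum(-1),0,1)
        d=np.linalg.norm(X[:,None]-(A+t[...,None]*D),axis=-1).min(1)
        return np.r_[d,0.001*(np.linalg.norm(p[3:6])-1)]
    s=least_squares(res,x0,loss='soft_l1',f_scale=.001,x_scale=[.01]*3+[.1]*3)
    return s.x[:3],axis(s.x),np.sqrt(np.mean(np.minimum(res(s.x),.003)**2))
def brass(im):
    hsv=cv2.cvtColor(im,cv2.COLOR_RGB2HSV); return (hsv[...,0]>19)&(hsv[...,0]<33)&(hsv[...,1]>120)
def in_tool(W,o): return (W-o['eef_pos'])@R.from_quat(o['eef_rot']).as_matrix()
def fit_held(im,d,c,o,th=.5,save=None):
    T=in_tool(cloud('wrist',d,c),o)
    m=brass(im)&(abs(T[...,1])<.032)&(abs(T[...,0])<.075)&(T[...,2]>-.045)&(T[...,2]<.065)
    a=np.array([-np.sin(th),0,-np.cos(th)]); n0=np.array([0,0,-.022])-.067*a
    n,a,e=fit(T[m][::3],np.r_[n0,a]); return n,a,e,m.sum()
E
python3 - <<'E'
from h import *
z=np.load('w3.npz'); o=get_obs(); c=camera_info('wrist'); print(np.abs(np.array(c['pose'])-z['pose']).max())
n,a,e,k=fit_held(z['im'],z['d'],c,o)
print('nose tool',n.round(4),'axis',a.round(3),'tilt',np.degrees(np.arctan2(-a[0],-a[2])).round(1),np.degrees(np.arcsin(a[1])).round(1),e,k,'at shoulder',(n+.036*a).round(4))
E
```

```text
0.0010084571677871912
nose tool [0.0315 0.0002 0.0346] axis [-0.453  0.001 -0.891] tilt 26.9 0.0 0.001162879326321455 18222 at shoulder [0.0152 0.0002 0.0025]
```

Call:
{"method": "apply_moves", "body": {
  "motion": [0,-0.004,0,0,0,0,0.003,0,0,0,0,0,0,-0.05,0,0,0,0,-0.06,0,0,0,0,-0.06,0,0,0,0,-0.06,0,0,-0.02,-0.01,-0.02,0,0,-0.04,-0.01,0,0]
}}

```text
time_s: 11.55
eef_pos: [0.6469, 0.0988, 0.3029]
eef_rot: [0.966, 0.257, 0.001, 0.0]
contact_force: [0.3, 0.5, -5.2]
finger_gap: 0.0345
grip_force: 62.1
```

Call:
{"method": "apply_moves", "body": {
  "motion": [0,-0.05,-0.01,0,0,0,-0.05,-0.01,0,0,0,-0.04,-0.01,0,0,0,-0.01,0,0,0,0,0,0,0,0]
}}

```text
time_s: 12.18
eef_pos: [0.5019, 0.05, 0.3017]
eef_rot: [0.966, 0.257, 0.0, 0.0]
contact_force: [0.2, 0.7, -5.5]
finger_gap: 0.0344
grip_force: 61.8
```

```bash
cat > look.py <<'E'
from h import *
import sys
o=get_obs(); c=camera_info('wrist');im,d=snapshot('wrist')
np.savez(sys.argv[1]+'.npz',im=im,d=d); cv2.imwrite('pics/'+sys.argv[1]+'.png',im[:,:,::-1])
p=o['eef_pos'];print(o['time_s'],p.round(4),'u',p[0]*.868+p[1]*.4966,'v',p[0]*.4966-p[1]*.868,o['contact_force'].round(1),o['finger_gap'])
n,a,e,k=fit_held(im,d,c,o); Rm=R.from_quat(o['eef_rot']).as_matrix()
print('nose tool',n.round(4),'axis',a.round(3),'tilt',np.degrees(np.arctan2(-a[0],-a[2])).round(1),e,k)
print('nose world',(p+Rm@n).round(4),'axis',(Rm@a).round(3))
W=cloud('wrist',d,c)
try:
    T=in_tool(W,o); W[(abs(T[...,1])<.05)&(T[...,2]<.06)]=np.nan
    q,nn,r,ri,k=mouth(W,im); print('mouth',q.round(4),nn.round(3),r,ri,k,'tilt',np.degrees(np.arccos(nn[2])),'az',np.degrees(np.arctan2(nn[1],nn[0])))
except Exception as ex: print(ex)
E
python3 look.py w4
```

```text
12.175 [0.5019 0.05   0.3017] u 0.46053134123149586 v 0.20581603716616514 [ 0.2  0.7 -5.5] 0.03441457712202936
nose tool [0.0342 0.0004 0.0334] axis [-0.486 -0.002 -0.874] tilt 29.1 0.0011503699624079403 18624
nose world [0.5318 0.0667 0.2683] axis [-0.423 -0.239  0.874]
mouth [0.5678 0.0897 0.1501] [-0.432 -0.25   0.867] 0.04728540778160095 0.019894606534609262 9119 tilt 29.912587259225898 az -149.9436754249587
```

View pics/w4.png

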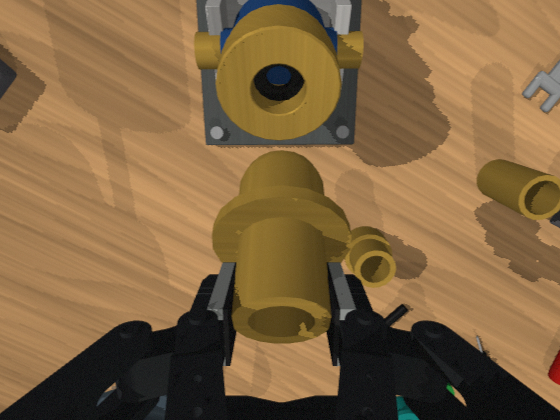

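The wrist picture shows the mouth at (278,85) and the held bushing tilted 29.1°, lined up on the same image column. I'll go to 20 mm out from the mouth on the bore axis and check.

Call:
{"method": "apply_moves", "body": {
  "motion": [0,0.01,-0.001,0.03,0,0,0.01,-0.001,0.03,0,0,0.01,0,0.03,0,0,0.0026,0,0.011,0,0,0,0,0,0,0,0,0,0,0]
}}

```text
time_s: 12.98
eef_pos: [0.5298, 0.0682, 0.2014]
eef_rot: [0.966, 0.257, 0.001, 0.0]
contact_force: [-0.0, 0.2, -5.5]
finger_gap: 0.0342
grip_force: 61.8
```

```bash
python3 look.py w5
```

```text
12.975 [0.5298 0.0682 0.2014] u 0.4937532225625777 v 0.20392876289985415 [-0.   0.2 -5.5] 0.03418263853868846
nose tool [0.0409 0.0001 0.0387] axis [-0.53   0.004 -0.848] tilt 32.0 0.002071034298131605 26267
nose world [0.5654 0.0884 0.1627] axis [-0.46  -0.267  0.847]
mouth [0.5557 0.0828 0.1419] [-0.423 -0.244  0.873] 0.04398359730839729 0.02276156390521081 830 tilt 29.22766845288648 az -149.96184075124336
```

View pics/w5.png

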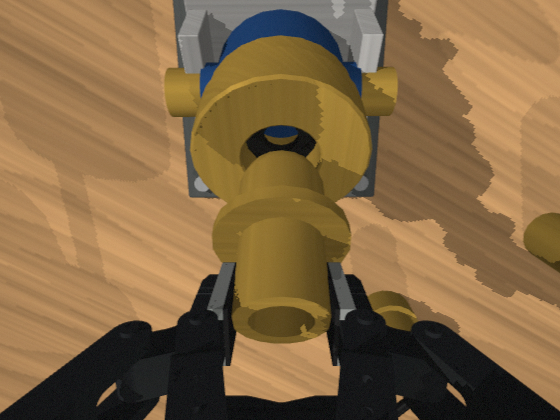

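The nose points straight into the bore at (281,150). The depth fit is contaminated by meter brass at this range, so I'm keeping the earlier measurement. Advancing along the axis in small steps.

Call:
{"method": "apply_moves", "body": {
  "motion": [0,0.0025,0,0.0043,0,0,0.0025,0,0.0043,0,0,0.0025,0,0.0043,0,0,0.0025,0,0.0043,0,0,0.0025,0,0.0043,0]
}}

```text
time_s: 13.65
eef_pos: [0.5403, 0.0745, 0.1784]
eef_rot: [0.966, 0.257, -0.0, -0.0]
contact_force: [0.3, -0.2, -4.5]
finger_gap: 0.0344
grip_force: 61.8
```

Call:
{"method": "apply_moves", "body": {
  "motion": [0,0.0015,0,0.0026,0,0,0.0015,0,0.0026,0,0,0.0015,0,0.0026,0,0,0.0015,0,0.0026,0]
}}

```text
time_s: 14.15
eef_pos: [0.5449, 0.0771, 0.169]
eef_rot: [0.966, 0.257, -0.001, 0.0]
contact_force: [-9.0, -3.9, 7.5]
finger_gap: 0.0347
grip_force: 62.9
```

Well centred. The nose is about 16.6 mm in and pushing the seal with about 15 N along the axis. Continuing.

Call:
{"method": "apply_moves", "body": {
  "motion": [0,0.0008,0,0.0013,0,0,0.0007,0,0.0013,0,0,0.0008,0,0.0013,0,0,0.0007,0,0.0013,0,0,0.0008,0,0.0013,0,0,0.0007,0,0.0013,0]
}}

```text
time_s: 14.9
eef_pos: [0.5488, 0.0794, 0.1613]
eef_rot: [0.966, 0.257, -0.001, 0.0]
contact_force: [-7.9, -3.9, 6.4]
finger_gap: 0.0344
grip_force: 62.9
```

Call:
{"method": "apply_moves", "body": {
  "motion": [0,0.0008,0,0.0013,0,0,0.0007,0,0.0013,0,0,0.0008,0,0.0013,0,0,0.0007,0,0.0013,0,0,0.0008,0,0.0013,0]
}}

```text
time_s: 15.52
eef_pos: [0.5509, 0.0805, 0.1566]
eef_rot: [0.966, 0.257, -0.002, 0.001]
contact_force: [-32.4, -13.1, 44.2]
finger_gap: 0.0344
grip_force: 66.5
```

```bash
cat > chk.py <<'E'
from h import *
import sys
M=np.array([.5678,.0897,.1501]); N=np.array([-.433,-.25,.866])
o=get_obs(); c=camera_info('wrist');im,d=snapshot('wrist'); cv2.imwrite('pics/'+sys.argv[1]+'.png',im[:,:,::-1])
p=o['eef_pos'];print(o['time_s'],p.round(4),o['contact_force'].round(1),o['finger_gap'])
W=cloud('wrist',d,c); q=W-M; h=q@N; r=np.linalg.norm(q-h[...,None]*N,axis=-1)
m=brass(im)&(r<.034)&(h>.002)&(h<.05)
n,a,e=fit(W[m][::3],np.r_[M-.031*N,N]); q=n-M; y=np.cross([0,0,1],N); y/=np.linalg.norm(y); x=np.cross(y,N)
print('nose in meter',(q@x).round(4),(q@y).round(4),(q@N).round(4),'ang',np.arccos(min(1,a@N)).round(3),'a.x',(a@x).round(3),e,m.sum())
f=brass(im)&(r>.036)&(r<.046)&(abs(h)<.006); print('face h',np.nanmedian(h[f]),f.sum())
for lo,hi in((.02,.028),(.013,.017)):
    s=brass(im)&(r>lo)&(r<hi)&(h>0)&(h<.06); print(lo,np.nanpercentile(h[s],[10,50,90]).round(4),s.sum())
E
python3 chk.py w6
```

```text
15.525 [0.5509 0.0805 0.1566] [-32.4 -13.1  44.2] 0.03441299029802528
nose in meter 0.001 -0.0001 -0.03 ang 0.026 a.x -0.025 0.0010523381583382066 15849
face h -6.52111708135762e-06 8439
0.02 [0.0055 0.006  0.0065] 3166
0.013 [0.0397 0.04   0.0403] 1326
```

View pics/w6.png

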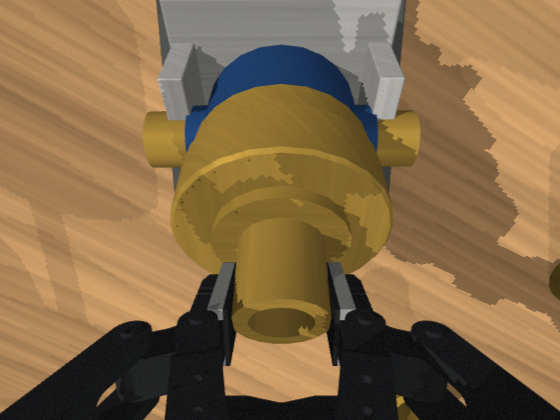

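The picture shows the shoulder on the face at (282,225). By depth, the shoulder top is 6.0 mm above the face and the collar top 40.0 mm, which are exactly the home values, and the push has risen to 60 N. I'll release and back off.

Call:
{"method": "apply_moves", "body": {
  "motion": [1,0,0,0,0,1,0,0,0,0,1,0,0,0,0,1,0,0,0,0,1,0,0,0,0,1,0,0,-0.01,0,1,0,0,-0.02,0,1,0,0,-0.03,0]
}}

```text
time_s: 16.58
eef_pos: [0.5523, 0.0815, 0.2149]
eef_rot: [0.966, 0.257, -0.0, -0.0]
contact_force: [0.5, 0.5, 0.1]
finger_gap: 0.0857
grip_force: 0.0
```

Call:
{"method": "apply_moves", "body": {
  "motion": [1,-0.02,0,-0.05,0,1,-0.03,0,-0.03,0,1,0,0,0,0,1,0,0,0,0]
}}

```text
time_s: 17.08
eef_pos: [0.5092, 0.0568, 0.2938]
eef_rot: [0.966, 0.257, -0.0, -0.0]
contact_force: [0.6, -0.8, 0.1]
finger_gap: 0.0857
grip_force: 0.0
```

```bash
python3 chk.py w7; cat >> chk.py <<'E'
for lo,hi,z in((.0205,.028,.006),(.0125,.0175,.04)):
    s=brass(im)&(r>lo)&(r<hi)&(abs(h-z)<.003); P=W[s]; b=np.linalg.svd(P-P.mean(0))[2][2]; print(lo,s.sum(),'h',np.median(h[s]).round(4),'plane angle',np.arccos(abs(b@N)).round(3))
    if lo<.02: k=cv2.minEnclosingCircle(np.c_[(P-M)@x,(P-M)@y].astype(np.float32)); print('collar centre in meter xy',k)
E
python3 chk.py w8
```

```text
17.075 [0.5092 0.0568 0.2938] [ 0.6 -0.8  0.1] 0.08573181849955139
nose in meter -0.0004 -0.0001 -0.0302 ang 0.008 a.x -0.002 0.0013701890455607383 5335
face h -2.5454549911043697e-05 3826
0.02 [0.0052 0.0061 0.0068] 1503
0.013 [0.0393 0.0401 0.0407] 683
17.125 [0.5092 0.0569 0.2933] [ 0.5 -0.5  0.3] 0.08532102175173957
nose in meter -0.0003 -0.0001 -0.0302 ang 0.008 a.x -0.004 0.0013786244120935715 5346
face h -1.3894538917139532e-06 3828
0.02 [0.0053 0.006  0.0067] 1488
0.013 [0.0393 0.04   0.0407] 685
0.0205 1417 h 0.006 plane angle 0.008
0.0125 856 h 0.04 plane angle 0.008
collar centre in meter xy ((1.7674616174190305e-05, 5.781531854154309e-06), 0.017519274726510048)
```

View pics/w8.png

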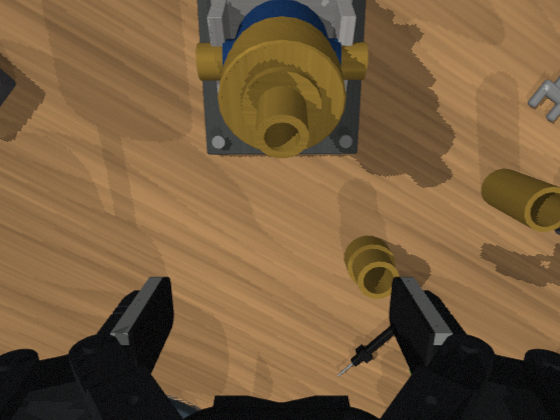

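The picture shows the bushing seated in the meter, with its collar at (283,130). The hand is clear, and the union (370,265) and plain sleeve (520,198) are standing. The shoulder top is 6.0 mm above the face, tilted only 0.008 rad, so it is home.

```bash
python3 -c "
from bench import *
print(close_job())"
```

```text
the job is handed in; nothing more can be done
None
```

The brass bushing is pressed fully home in the meter's bore and released: its shoulder sits flush on the face with 0.008 rad of tilt. The plain sleeve and union were still standing in the last picture. I handed the job in just after 17 s on the robot's clock, but `close_job()` gave no verdict.

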